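# Shut the pastry carrier and snap its lock cap on

## Task

Fold the teal lid of the pastry carrier fully shut so that the stud comes up through its hole, then pick up the orange snap cap and press it straight down onto the stud until it clicks home. Keep pressing down firmly after the click and finish like that, with the robot still bearing on the seated cap; do not let go of it. Leave the tart cases, the white ramekin and the cherry jar where they stand.

Things in the scene. Friction and masses are not known exactly. Their poses are not given: they have to be found in the camera images.
- carrier: white open plastic box fixed to the bench, 150 x 190 x 60 mm (x, y, z), centre of its underside; its own -x side is the front with the stud, its +x side carries the lid's hinge. Turned about the vertical by up to 0.35 rad. Five small tarts are fixed inside
- lid (a joint): angle of the teal lid, rad: 0 = shut, level on the box; grows as it opens upward (starts 0.6 to 1.1). Stiff friction hinge (about 0.25 N m): it stays where it is left. Plate 158 mm from hinge to free edge, 194 mm wide, 6 mm thick; shut, its upper face is 66 mm above the bench. A 35 mm hole, 125 mm from the hinge, midway across, lets the stud stand up through the shut lid
- lid_hinge (a point): point on the lid's hinge axis, midway along it, 63 mm above the bench at carrier x = +75 mm; it turns with the lid and its y axis is the hinge axis
- lid_edge (a point): middle of the lid's free edge on the upper (outer) face, 158 mm from the hinge axis; it moves with the lid
- stud: dark upright snap stud with a yellow collar 24 mm across, at carrier x = -50, y = 0 mm. Origin: centre of the collar's upper face, 73 mm above the bench, where the cap's lower rim comes to rest. The shaft above is 14 mm across, tapering to 6 mm at its top, 22 mm above the origin; four sprung balls at 8 mm make the click. The whole stud is sprung: it sinks 1 mm per 4 N, at most 5 mm
- cap: orange snap cap, loose, upright on the bench, open side down; origin: centre of its lower rim. Round skirt 40 mm across, 27 mm high, with a flat shoulder on top; on that a round grip knob 22 mm across, 20 mm high; 47 mm overall, about 35 g. The mouth below is 18 mm wide with a rounded lip
- cap_center (a point): centre of the orange cap, half-way up, 23.5 mm above its lower rim; the shoulder is 3.5 mm and the knob's middle 13.5 mm higher. Going onto the stud, its rim is about 11 mm above the collar when it meets the sprung balls; passing them takes about 9 N, then the force drops and the rim goes down to the collar
- tart0: cream tart case, 54 mm across, 29 mm high, loose; centre of its underside. To be left alone
- tart1: cream tart case, 54 mm across, 29 mm high, loose; centre of its underside. To be left alone
- ramekin: white bowl-shaped ramekin, 72 mm across, 45 mm high, loose; centre of its underside. To be left alone
- jar: dark red cherry jar with a white lid, 90 mm across, 130 mm high, loose; centre of its underside. To be left alone

How it is judged:
On the way, in this order (a step that is already met when the one before it is completed fails the run):
1. the carrier's lid is folded shut (within 0.05 rad) (value of joint lid below 0.05 rad), for 0.2 s.
2. the cap has clicked down onto the stud: upright, its lower rim within 2 mm of the collar (value of joint lid below 0.05 rad and z of cap in the frame of stud below 0.002 m and horizontal distance between cap and stud below 0.004 m and angle between cap's own z axis and vertical below 0.12 rad), for 0.1 s.
At the end, for the whole second after the job is handed in: Lid shut (within 0.05 rad); cap on the stud, upright (within 0.12 rad), centred within 4 mm, rim within 2 mm of the collar; fingers still bearing on the cap, pressing it down on the stud with more than 4 N so that the sprung stud is sunk to 72 mm or less, through the last second (all of step 2 and height (world z) of stud below 0.072 m and contact force between cap and stud above 4 N and contact force between the fingers and cap above 3 N); the arm keeps its last pose, push and grip.
It fails at once if a tart case, the ramekin or the jar was moved more than 30 mm (distance of any of tart0, tart1, ramekin, jar from where it was at the start of the episode above 0.03 m).
It also fails if it takes over 67 s, if anything falls off the work surface, if the arm or the gripper's body presses on something with over 40 N, if the wrist force passes 120 N, or if a joint passes its speed limit or range.

## Robot

A 6-joint arm with a two-finger parallel gripper is mounted at the origin on the work surface. World frame = base frame: x ahead of the robot, y to its left, z up, the work surface at z = 0. Lengths are in m, angles in rad, forces in N, time in s.
With the tool pointing down it reaches from about 0.275 to 0.725 m from the base axis. Payload 15.9 kg.
Tool frame: the origin (TCP) lies midway between the tips of the shut fingers; the grasp point (between the pads) lies 19 mm behind it; z points along the fingers, y is the line along which they close (so a half turn about z gives the same grasp; the last joint's range is limited). The gripper opens to 85 mm and grips with 20 to 120 N. Pads are 22 mm wide; open, the fingers measure 114 mm over their backs; the gripper's body (76 mm by 85 mm) begins 54 mm behind the grasp point. The pads swing forward as they close: fully open they stand 13 mm farther back than shut.
Start: joints at [1.245, 0.213, -0.034, 1.323, 0, 1.571], TCP at [0.16, 0.474, 0.231] pointing down, gripper open.
Joint ranges: [-2.98, 2.98], [-0.74, 1.72], [-1.14, 1.35], [-2.1, 2.04], [-1.57, 1.44], [-3.14, 3.14]. Speed limits (rad/s): [1.89, 1.89, 2.39, 2.57, 3.14, 3.14].

## Interface

Orientations are given as a unit quaternion [w, x, y, z].
In Python, from cell import ctrl gives the robot as it stands. Calls block until the motion is done:
- ctrl.movep(position, orientation): joint-space move of the TCP to a pose.
- ctrl.movel(position, feed=0.15, ori=None): straight line of the TCP; ori=None keeps the orientation; feed is the mean speed in m/s.
- ctrl.move_j(angles): joint-space move.
- ctrl.set_gripper(opening): finger opening in m; the grip force is fixed at half the most; returns when the fingers have stopped.
- ctrl.hold(seconds).
- ctrl.solve_ik(position, orientation): joint angles nearest the present ones, or None.
- ctrl.observe(): the state.
- ctrl.grab_frame(name): name is "scene" or "top"; returns a dict with "img" (400x640x3 uint8, red, green, blue), "mtx" (3x3 intrinsics, pixels), "D" ([k1, k2, p1, p2, k3] as OpenCV has them; the pictures are not rectified), "rvec" (rotation vector, rad) and "tvec" (3), from world to camera coordinates, as OpenCV has them. Camera axes: x right, y down, z forward; pixel columns grow to the right and rows downward; lengths in m; the calibration is good to about 2 mm. A picture is of the moment at which its call begins. There is no depth.
A pose or a line that the arm cannot do raises ctrl.IKError and nothing moves.
- ctrl.hand_in(): hands the job in; it is judged then, once.
The state is a dict: "clock": time; "joint_positions": joint angles; "qvel": joint speeds; "tau": joint torques, N m; "tool_pos": TCP position; "tcp_rot": TCP orientation; "ft_force": force on the tool from outside, world axes, zero at the start; "torque": the same for the moment, N m; "finger_gap": finger opening in m; "finger_force": force on a finger pad.
Only numpy, scipy, OpenCV 4.12 (cv2) and the standard library are available. Lean on these libraries where they do the work, as an engineer would, in place of code of your own. Each camera call takes 0.05 s, during which the arm holds its last target. There are 200 camera calls.

## Working session

There is one attempt and no reset: what is moved stays moved. The work goes in short steps, each a Python script; the robot and the scene stay as the last script left them, time stands still between calls to the robot, and variables do not carry over. Pictures are saved under pics/ and viewed, at most 10 in all, crops included, and the job is handed in when it is done.

```bash
mkdir -p pics; ls
python3 - <<'E'
from cell import ctrl
import cv2,numpy as np
for n in("scene","top"):
    f=ctrl.grab_frame(n); cv2.imwrite(f"pics/{n}0.png",f["img"][:,:,::-1]); np.savez(f"{n}0.npz",**f)
    R=cv2.Rodrigues(f["rvec"])[0]; print(n,-R.T@f["tvec"].ravel(),R[2],f["mtx"][0,0],f["D"])
o=ctrl.observe();print(o["clock"],o["tcp_rot"],o["tool_pos"])
E
```

```text
pics
scene [1.22022204 0.44577753 1.05198587] [-0.52659684 -0.39507879 -0.75273403] 497.7879744908961 [-0.04168696  0.          0.          0.          0.        ]
top [ 0.32851495 -0.04439105  1.37210368] [ 0.18874205 -0.00866918 -0.98198843] 449.29045348253857 [0.01879814 0.         0.         0.         0.        ]
0.1 [-9.62619153e-05  1.62167047e-01  9.86763195e-01 -4.86735298e-04] [0.15991608 0.47340892 0.2308794 ]
```

View pics/scene0.png

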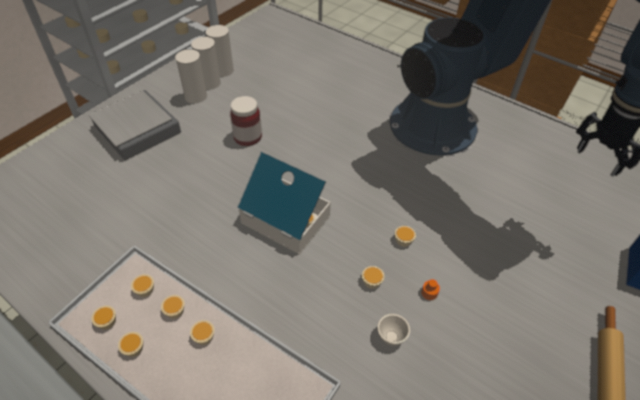

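View pics/top0.png

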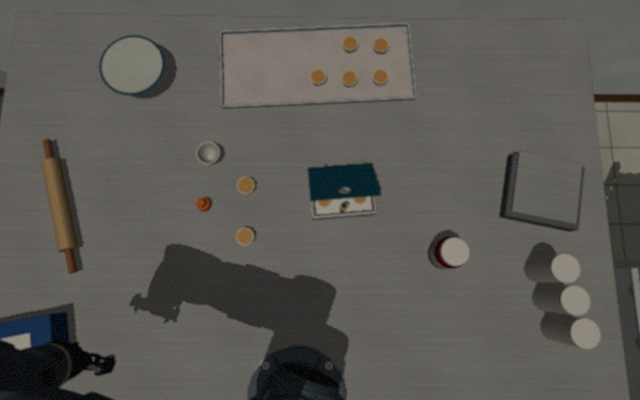

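The scene view shows the lid raised around (283,195), the cap at (431,289) and the jar at (245,120). The top view shows the carrier around (343,192), the cap at (203,204), tarts at (246,185) and (245,236), the ramekin at (208,153) and the jar at (452,250). Next I measure by masks.

```bash
cat > v.py <<'E'
import cv2,numpy as np
def und(f,p): return cv2.undistortPoints(np.float64(p).reshape(-1,1,2),f["mtx"],f["D"]).reshape(-1,2)
def ray(f,p):
    R=cv2.Rodrigues(f["rvec"])[0]; n=und(f,p); d=np.c_[n,np.ones(len(n))]@R
    return -R.T@np.ravel(f["tvec"]),d
def plane(f,p,z):
    c,d=ray(f,p); return c+d*((z-c[2])/d[:,2])[:,None]
def tri(f,p,g,q):
    P=[np.c_[cv2.Rodrigues(k["rvec"])[0],np.ravel(k["tvec"])] for k in(f,g)]
    X=cv2.triangulatePoints(P[0],P[1],und(f,p).T,und(g,q).T); return (X[:3]/X[3]).T
def proj(f,X): return cv2.projectPoints(np.float64(X).reshape(-1,3),f["rvec"],f["tvec"],f["mtx"],f["D"])[0].reshape(-1,2)
def mask(f,lo,hi):
    return cv2.inRange(cv2.cvtColor(f["img"],cv2.COLOR_RGB2HSV),lo,hi)
def blobs(m,amin=30):
    cs=cv2.findContours(m,cv2.RETR_EXTERNAL,cv2.CHAIN_APPROX_NONE)[0]
    return sorted([c for c in cs if cv2.contourArea(c)>amin],key=cv2.contourArea)[::-1]
def quad(c):
    h=cv2.convexHull(c)
    for e in np.arange(2,20,.5):
        a=cv2.approxPolyDP(h,e,True)
        if len(a)<=4:return a.reshape(-1,2)
E
python3 - <<'E'
from v import *
S,T=[dict(np.load(n+"0.npz")) for n in("scene","top")]
for n,f in(("S",S),("T",T)):
    for c in blobs(mask(f,(85,120,40),(105,255,255)),300)[:3]:
        print(n,"teal",cv2.contourArea(c),quad(c).tolist())
    for c in blobs(mask(f,(3,200,110),(13,255,255)),15):
        m=cv2.moments(c);print(n,"or",m["m00"],m["m10"]/m["m00"],m["m01"]/m["m00"],cv2.boundingRect(c))
a=cv2.resize(S["img"][140:260,225:345],(400,400),interpolation=cv2.INTER_CUBIC)
b=cv2.resize(T["img"][150:230,300:390][:, :80],(400,400),interpolation=cv2.INTER_CUBIC)
c=cv2.resize(S["img"][260:320,400:460],(200,200));d=cv2.resize(T["img"][185:225,183:223],(200,200))
im=np.vstack([np.hstack([a,b]),np.hstack([c,d,np.zeros((200,400,3),np.uint8)])])
cv2.imwrite("pics/crop.png",im[:,:,::-1])
E
```

```text
S teal 3960.0 [[262, 154], [323, 182], [299, 237], [240, 207]]
S or 141.5 431.020023557126 287.5017667844523 (424, 280, 15, 15)
T teal 1908.5 [[370, 164], [379, 194], [312, 199], [309, 169]]
T or 36.0 201.10648148148147 204.14814814814815 (198, 199, 11, 11)
```

View pics/crop.png

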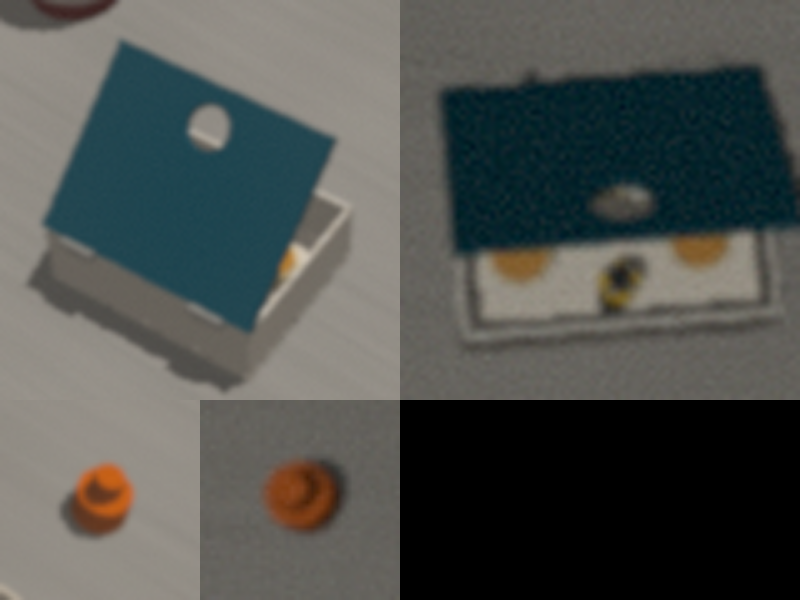

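The crop shows the lid corners at scene (261,152), (325,181), (301,239), (239,207) and top (309,168), (373,163), (379,195), (311,200). The stud's yellow collar is near top (344,206), and the cap is upright. Now I triangulate.

Run:
```python
from v import *
S,T=[dict(np.load(n+"0.npz")) for n in("scene","top")]
s=[(261.2,152),(325.5,181.4),(300.6,239),(238.7,207.5)]; t=[(379.5,195.5),(311.4,200),(309,168),(373,163.4)]
X=tri(S,s,T,t);print("FR,FL,HL,HR\n",X.round(4))
d=X[:2].mean(0)-X[2:].mean(0);print("len",np.linalg.norm(d),"ang",np.arctan2(d[2],np.hypot(*d[:2])))
w=X[1]-X[0];w2=X[2]-X[3];print("w",np.linalg.norm(w),np.linalg.norm(w2),"yaw",np.arctan2(-w[0],w[1]),np.arctan2(-w2[0],w2[1]),np.arctan2(-d[1],-d[0]))
print("hole",tri(S,[(225+209/3.333,140+127/3.333)],T,[(300+222/5,150+202/5)]))
print("stud~",plane(T,[(344,206.4)],.073))
cc=[]
for f,p in((S,(431,289)),(T,(203,204))):
    m=mask(f,(0,150,50),(16,255,255)); 
    c=min(blobs(m,15),key=lambda c:np.linalg.norm(c.reshape(-1,2).mean(0)-p)); M=cv2.moments(c);cc.append((M["m10"]/M["m00"],M["m01"]/M["m00"]));print(cc[-1],cv2.boundingRect(c))
print("cap",tri(S,[cc[0]],T,[cc[1]]),plane(S,[cc[0]],.02),plane(T,[cc[1]],.022))
print("tarts,ram",plane(T,[(246,185),(245,236)],.029),plane(T,[(208,153)],.045),"jar",plane(T,[(453,251)],.13))
print(proj(T,[.02*0+.3,0,0]))
```

```text
FR,FL,HL,HR
 [[ 0.5594 -0.2249  0.1662]
 [ 0.5431 -0.0355  0.167 ]
 [ 0.6581 -0.0254  0.0635]
 [ 0.6749 -0.2184  0.0595]]
len 0.1561888798130435 ang 0.7379109358952304
w 0.19010610143133824 0.1937706123413503 yaw 0.08576194913526086 0.08684101004788752 0.07210948540072146
hole [[ 0.57532857 -0.12789167  0.14548908]]
stud~ [[ 0.54254433 -0.13214701  0.073     ]]
(430.3476946334089, 288.9712773998488) (423, 280, 16, 19)
(203.07062146892653, 203.79096045197738) (197, 198, 14, 13)
cap [[0.55635154 0.29403298 0.01716796]] [[0.55801713 0.29467231 0.02      ]] [[0.55565198 0.29258379 0.022     ]]
tarts,ram [[0.61358    0.16366349 0.029     ]
 [0.45800981 0.16094324 0.029     ]] [[0.7089561  0.28036294 0.045     ]] jar [[ 0.41125145 -0.42766952  0.13      ]]
[[298.50142521 290.28259565]]
```

```bash
cat >> v.py <<'E'
def down(a): return [0,float(np.cos(a/2)),float(np.sin(a/2)),0]
E
python3 - <<'E'
from v import *; from cell import ctrl
H=np.array([.667,-.121,.063]);yw=.083;c,s=np.cos(yw),np.sin(yw)
f0=np.array(ctrl.observe()["ft_force"])
def pt(th,dz=0,r=.125,y=.05):
    x=-r*np.cos(th)-.003*np.sin(th)*-1; z=r*np.sin(th)+.003*np.cos(th)
    return [H[0]+c*x-s*y,H[1]+s*x+c*y,H[2]+z+dz]
q=down(1.42)
ctrl.set_gripper(0.0)
ctrl.movep(pt(.74,.07),q); ctrl.movel(pt(.74,.012),.1)
for th in np.linspace(.74,-.04,14):
    ctrl.movel(pt(th),.06); o=ctrl.observe(); F=np.array(o["ft_force"])-f0
    print(round(th,2),round(o["clock"],2),F.round(1),np.round(np.array(o["tool_pos"])-pt(th),4))
    if np.linalg.norm(F)>25: break
ctrl.hold(.3)
p=ctrl.observe()["tool_pos"]; ctrl.movel([p[0],p[1],.16],.15)
# clear of views, on the way to the cap
ctrl.movep([.45,.293,.2],down(.48+1.571))
for n in("scene","top"):
    f=ctrl.grab_frame(n); np.savez(f"{n}1.npz",**f)
S,T=[dict(np.load(n+"1.npz"))["img"] for n in("scene","top")]
a=cv2.resize(S[140:260,225:345],(400,400),interpolation=cv2.INTER_CUBIC);b=cv2.resize(T[150:230,300:380],(400,400),interpolation=cv2.INTER_CUBIC)
cv2.imwrite("pics/crop1.png",np.hstack([a,b])[:,:,::-1]); print(ctrl.observe()["clock"])
E
```

```text
0.74 4.4 [-0.3  0.1  0.2] [-0.0002  0.     -0.0003]
0.68 4.67 [-0.2 -0.7  0.7] [-0.0002  0.      0.    ]
0.62 4.95 [-0.3 -0.1 -0.3] [-0.0002  0.     -0.    ]
0.56 5.22 [0.7 0.2 1.2] [-0.0002  0.     -0.    ]
0.5 5.5 [-0.1 -0.1  0.6] [-0.0002  0.     -0.0001]
0.44 5.78 [-0.4  0.5  0.4] [-0.0003  0.     -0.0002]
0.38 6.05 [ 1.   0.8 -0.2] [-0.0003  0.     -0.0003]
0.32 6.33 [0.5 0.7 0.1] [-0.0004  0.     -0.0004]
0.26 6.6 [0.7 0.5 0.5] [-0.0004  0.     -0.0004]
0.2 6.88 [1.  0.4 0.3] [-0.0004  0.     -0.0004]
0.14 7.15 [1.1 0.4 0.1] [-0.0004  0.     -0.0004]
0.08 7.42 [0.1 0.3 0.5] [-0.0003  0.     -0.0004]
0.02 7.7 [0.7 0.  0.9] [-0.0004  0.     -0.0005]
-0.04 7.97 [-22.8   4.3  68.6] [ 0.001  -0.0001  0.0039]
10.625
```

View pics/crop1.png

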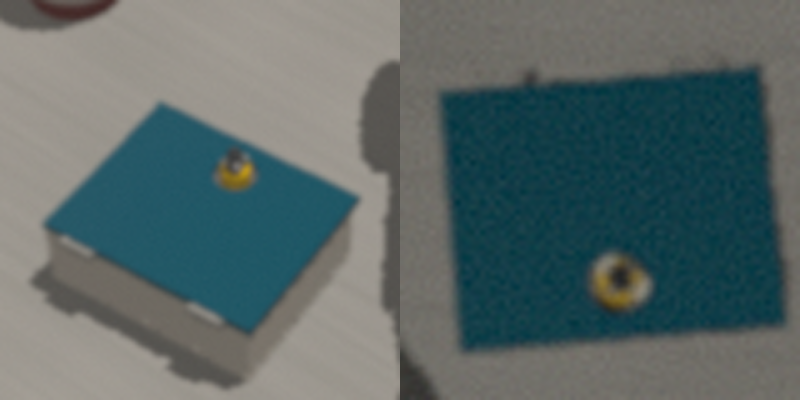

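The lid is shut and the stud stands through its hole (crop (620,282), i.e. top pixel about (344,206.4)). I refine the stud position, then feel for the cap's shoulder with narrowed fingers and grip the knob.

Run:
```python
from v import *; from cell import ctrl
S,T=[dict(np.load(n+"1.npz")) for n in("scene","top")]
for f,p in((S,(296,192)),(T,(344,206))):
    m=mask(f,(85,100,30),(108,255,255)); c=blobs(m,300); c=min(c,key=lambda c:np.linalg.norm(c.reshape(-1,2).mean(0)-p))
    F=cv2.drawContours(np.zeros_like(m),[c],-1,255,-1); h=cv2.bitwise_and(F,255-m); h=cv2.erode(F,np.ones((7,7)))&h
    b=blobs(h,10)[0]; (x,y),r=cv2.minEnclosingCircle(b); M=cv2.moments(b)
    print("hole",(x,y),r,M["m10"]/M["m00"],M["m01"]/M["m00"],plane(f,[(x,y)],.066)[0].round(4))
    m=mask(f,(18,120,60),(35,255,255)); b=[b for b in blobs(m,5) if np.linalg.norm(b.reshape(-1,2).mean(0)-p)<15]
    for k in b: print(" yellow",cv2.boundingRect(k))
    Q=quad(c); print(" ctr",plane(f,Q,.066).round(4).tolist())
C=np.array([.5562,.2932]); q=down(np.arctan2(C[1],C[0])+1.571)
ctrl.set_gripper(.036); ctrl.movep([*C,.09],q); ctrl.movel([*C,.046],.1)
f0=np.array(ctrl.observe()["ft_force"])
for z in np.arange(.044,.012,-.0015):
    ctrl.movel([*C,float(z)],.03); o=ctrl.observe(); F=np.array(o["ft_force"])-f0
    if F[2]>3: break
print("contact",z,F.round(1),o["finger_gap"],o["clock"])
for n in("scene","top"):
    f=ctrl.grab_frame(n); np.savez(f"{n}2.npz",**f)
S,T=[dict(np.load(n+"2.npz"))["img"] for n in("scene","top")]
a=cv2.resize(S[230:330,380:480],(400,400),interpolation=cv2.INTER_CUBIC);b=cv2.resize(T[160:240,163:243],(400,400),interpolation=cv2.INTER_CUBIC)
cv2.imwrite("pics/crop2.png",np.hstack([a,b])[:,:,::-1])
```

```text
hole (295.34210205078125, 191.9736785888672) 6.658050537109375 294.96984126984125 191.72857142857143 [ 0.5452 -0.1289  0.066 ]
 yellow (291, 189, 10, 7)
 ctr [[0.5271, -0.2264, 0.066], [0.5069, -0.0393, 0.066], [0.6565, -0.0241, 0.066], [0.6755, -0.2113, 0.066]]
hole (343.5, 206.0) 6.800835609436035 343.3375706214689 206.07203389830508 [ 0.5449 -0.1312  0.066 ]
 yellow (339, 205, 7, 7)
 ctr [[0.6702, -0.2143, 0.066], [0.5218, -0.2236, 0.066], [0.5056, -0.0416, 0.066], [0.6562, -0.0284, 0.066]]
contact 0.02449999999999998 [-4.8 -3.8 17.9] 0.03605974057187711 15.8083
```

View pics/crop2.png

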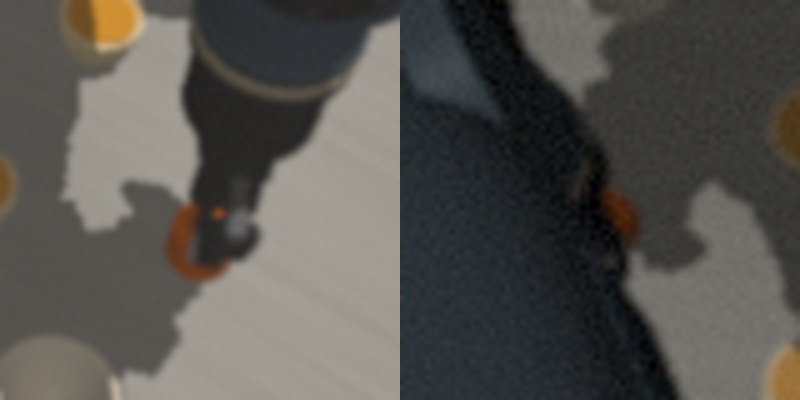

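Scene crop: the orange skirt's left edge is at crop x≈167 (full image ≈422), with the fingers straddling it and slightly right. Before, the edge was at 423, so the cap has hardly moved. I check the geometry, then grip, lift and measure.

Run:
```python
from v import *; from cell import ctrl
S=dict(np.load("scene2.npz")); C=np.array([.5562,.2932]); u=C/np.linalg.norm(C)
P=lambda X:((proj(S,X)-[380,230])*4).round(0)[0]
print("cap ctr",P([*C,.0235]),"outer tip",P([*(C+.018*u),.027]),"outer tip back",P([*(C+.03*u),.027]),"inner",P([*(C-.018*u),.027]))
ctrl.movel([*C,.029],.05); ctrl.set_gripper(.0); o=ctrl.observe(); print("gap",o["finger_gap"],o["finger_force"],np.round(o["ft_force"],1))
ctrl.movel([*C,.12],.12); ctrl.hold(.2)
o=ctrl.observe(); print("gap",o["finger_gap"],o["clock"],o["tool_pos"])
for n in("scene","top"):
    f=ctrl.grab_frame(n); np.savez(f"{n}3.npz",**f)
S,T=[dict(np.load(n+"3.npz")) for n in("scene","top")]
x,y=proj(S,o["tool_pos"])[0].astype(int); x2,y2=proj(T,o["tool_pos"])[0].astype(int); print(x,y,x2,y2)
a=cv2.resize(S["img"][y-40:y+40,x-40:x+40],(400,400),interpolation=cv2.INTER_CUBIC);b=cv2.resize(T["img"][y2-40:y2+40,x2-40:x2+40],(400,400),interpolation=cv2.INTER_CUBIC)
cv2.imwrite("pics/crop3.png",np.hstack([a,b])[:,:,::-1])
```

```text
cap ctr [202. 229.] outer tip [202. 252.] outer tip back [202. 270.] inner [203. 201.]
gap 0.01977295586756393 58.55165183544159 [-1.9 -0.1  3.4]
gap 0.01957630684623722 17.55 [0.55582247 0.29303548 0.11923141]
438 264 194 197
```

View pics/crop3.png

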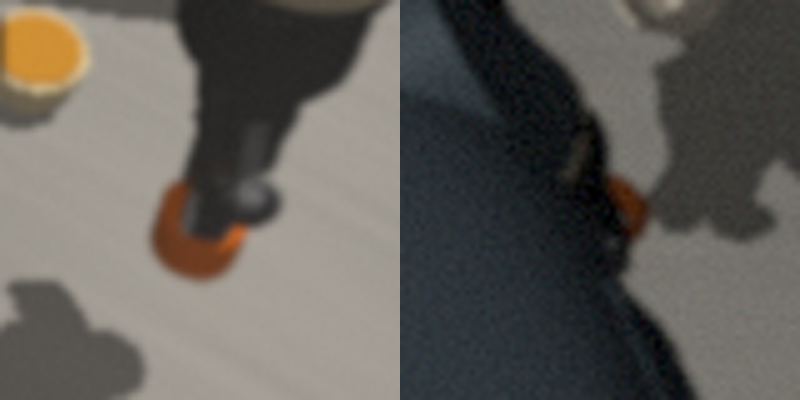

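The cap is held. Its skirt spans crop x 152–246, with the bottom at y≈280 (full image x 428.4–447.2, bottom 280), centred below the tool. I check the extents against prediction, then go above the stud.

Run:
```python
from v import *; from cell import ctrl
S,T=[dict(np.load(n+"3.npz")) for n in("scene","top")]
o=ctrl.observe(); t=np.array(o["tool_pos"])
th=np.linspace(0,2*np.pi,90); ring=lambda z:np.c_[t[0]+.02*np.cos(th),t[1]+.02*np.sin(th),0*th+z]
for z in(t[2]-.026,t[2]-.029):
    for f in(S,T):
        p=proj(f,np.r_[ring(z),ring(z+.027)]); print(round(z,3),p.min(0).round(1),p.max(0).round(1))
for f in(S,T):
    m=mask(f,(0,150,40),(16,255,255)); c=proj(f,t)[0]
    b=[k for k in blobs(m,10) if np.linalg.norm(k.reshape(-1,2).mean(0)-c)<20]
    print("meas",[cv2.boundingRect(k) for k in b])
```

```text
0.094 [427.3 257.2] [447.4 278.7]
0.094 [187.3 190.8] [203.9 206.4]
0.091 [427. 258.] [447.1 279.4]
0.091 [187.6 191.1] [204.1 206.5]
meas [(430, 261, 17, 18)]
meas [(196, 193, 7, 11)]
```

Run:
```python
from v import *; from cell import ctrl
P=np.array([.5440,-.1302]); q=down(np.arctan2(P[1],P[0])+1.571)
t=ctrl.observe()["tool_pos"]; ctrl.movel([t[0],t[1],.17],.15)
ctrl.movep([*P,.17],q); ctrl.movel([*P,.130],.1); ctrl.hold(.3)
f0=np.mean([ (ctrl.hold(.03),ctrl.observe()["ft_force"])[1] for _ in range(5)],0)
for z in np.arange(.128,.0974,-.0015):
    ctrl.movel([*P,float(z)],.03); o=ctrl.observe(); F=np.array(o["ft_force"])-f0
    print(round(z,4),F.round(1),round(o["tool_pos"][2]-z,4),P.round(4),round(o["finger_gap"],4))
    if F[2]>22 or (z<.1025 and F[2]>9): break
    L=np.hypot(*F[:2])
    if L>2.5: P=P+F[:2]/L*min(.0008,L*.0002)
print(o["clock"])
for n in("scene","top"):
    f=ctrl.grab_frame(n); np.savez(f"{n}4.npz",**f)
S,T=[dict(np.load(n+"4.npz"))["img"] for n in("scene","top")]
a=cv2.resize(S[140:240,245:345],(400,400),interpolation=cv2.INTER_CUBIC);b=cv2.resize(T[160:240,303:383],(400,400),interpolation=cv2.INTER_CUBIC)
cv2.imwrite("pics/crop4.png",np.hstack([a,b])[:,:,::-1])
```

```text
0.128 [ 0.2 -0.3  0.4] -0.0002 [ 0.544  -0.1302] 0.0197
0.1265 [1.1 0.1 0.3] -0.0001 [ 0.544  -0.1302] 0.0193
0.125 [ 0.4 -0.5  0.3] -0.0001 [ 0.544  -0.1302] 0.0199
0.1235 [ 0.2 -0.4  0.1] -0.0001 [ 0.544  -0.1302] 0.02
0.122 [ 0.1 -0.9  0.5] -0.0001 [ 0.544  -0.1302] 0.0195
0.1205 [-0.2  0.7  0.6] -0.0001 [ 0.544  -0.1302] 0.0198
0.119 [ 0.2  0.3 -0.4] -0.0001 [ 0.544  -0.1302] 0.02
0.1175 [ 0.5 -1.   0.7] -0.0001 [ 0.544  -0.1302] 0.0198
0.116 [-0.3 -0.4 -0.2] -0.0001 [ 0.544  -0.1302] 0.0197
0.1145 [ 0.8 -0.4  0.2] -0.0001 [ 0.544  -0.1302] 0.0197
0.113 [ 0.5 -1.1  1.2] -0.0001 [ 0.544  -0.1302] 0.0194
0.1115 [ 0.2 -1.   2.2] 0.0001 [ 0.544  -0.1302] 0.0197
0.11 [-0.5 -2.9  4.6] 0.0002 [ 0.544  -0.1302] 0.0194
0.1085 [-0.7 -3.4  6.8] 0.0002 [ 0.5439 -0.1308] 0.0197
0.107 [-1.2 -1.1  4.5] 0.0001 [ 0.5438 -0.1315] 0.0198
0.1055 [ 0.5 -1.7 -6.8] -0.0007 [ 0.5438 -0.1315] 0.0197
0.104 [ 0.1 -1.8 -8.1] -0.0006 [ 0.5438 -0.1315] 0.0197
0.1025 [-0.6 -1.  -3.6] 0.0001 [ 0.5438 -0.1315] 0.0193
0.101 [-0.5 -1.3  0.7] 0.0003 [ 0.5438 -0.1315] 0.0199
0.0995 [0.2 0.1 6.9] 0.0004 [ 0.5438 -0.1315] 0.0199
0.098 [-1.3  0.9 10.1] 0.0007 [ 0.5438 -0.1315] 0.0196
25.9583
```

View pics/crop4.png

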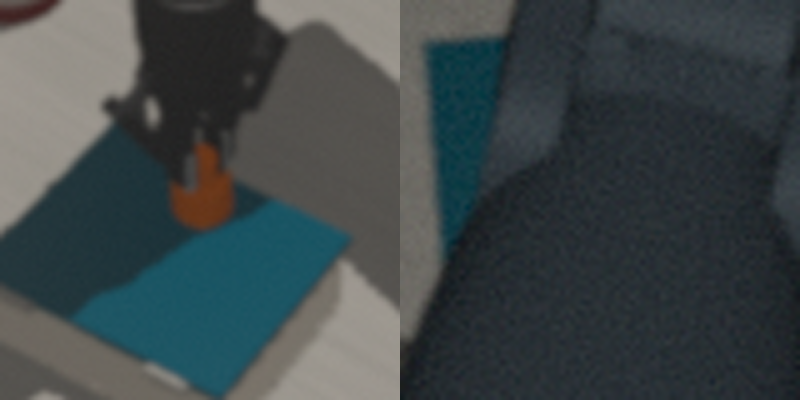

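The click shows in the force trace: 6.8 N, a drop to −8 N, then a rise of about 4 N/mm from the sprung stud. The picture shows the cap upright and low over the lid, at crop (203,190). I press slightly harder, check that it holds, and hand in.

Run:
```python
from cell import ctrl
import numpy as np
t=ctrl.observe()["tool_pos"]; ctrl.movel([.5438,-.1315,.0972],.02); 
for _ in range(5):
    ctrl.hold(.2); o=ctrl.observe(); print(np.round(o["ft_force"],1),np.round(o["tool_pos"],4),o["finger_force"],o["clock"])
if o["ft_force"][2]>7: print(ctrl.hand_in())
```

```text
[-1.3  0.3 12.1] [ 0.5444 -0.1315  0.0981] 60.89188098907471 26.5083
[-1.4  1.4 12.9] [ 0.5444 -0.1315  0.0981] 60.89148223400116 26.7083
[-3.   0.2 12. ] [ 0.5444 -0.1315  0.0981] 60.89253902435303 26.9083
[-1.4  0.5 12.5] [ 0.5444 -0.1315  0.0981] 60.892565846443176 27.1083
[-1.8  1.1 13.1] [ 0.5444 -0.1315  0.0982] 60.89252471923828 27.3083
the job is handed in; nothing more can be done
None
```

I folded the lid shut, clicked the cap onto the stud and handed the job in at about 27 s, with the gripper still pressing the cap down at about 12 N; no verdict was returned, and I did not re-measure the tart cases, ramekin and jar, though the arm was kept clear of them.

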